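# Rake light over a stone core: seat the core, hold the sprung lamp lid at the mark

### The arm

A 6-joint arm with a two-finger parallel gripper is mounted at the origin on the work surface. World frame = base frame: x ahead of the robot, y to its left, z up, the work surface at z = 0. Lengths are in m, angles in rad, forces in N, time in s.
With the tool pointing down it reaches from about 0.35 to 0.725 m from the base axis. Payload 4.3 kg.
Tool frame: the origin (TCP) lies between the finger pads; the fingertips stand 11 mm ahead of it and the grasp point (between the pads) lies 8 mm behind it; z points along the fingers, y is the line along which they close (so a half turn about z gives the same grasp; the last joint's range is limited). The gripper opens to 85 mm and grips with 20 to 120 N. Pads are 22 mm wide; open, the fingers measure 114 mm over their backs; the gripper's body (76 mm by 85 mm) begins 54 mm behind the grasp point. The pads swing forward as they close: fully open they stand 13 mm farther back than shut.
Start: joints at [-1.311, 0.377, 0.081, 1.274, 0, 1.46], TCP at [0.208, -0.536, 0.242] pointing down, gripper open.
Joint ranges: [-2.72, 2.72], [-0.84, 1.66], [-1.02, 1.22], [-1.77, 2.12], [-1.37, 1.28], [-3.14, 3.14]. Speed limits (rad/s): [2.57, 2.57, 3.14, 3.14, 3.14, 3.14].

### API

Orientations are given as a rotation vector (axis times angle).
In Python, from plant import bot gives the robot as it stands.
- The arm moves only by the tool move_arm, never from a script. Its argument "targets" is a list that holds one entry, the list of rows, each a list of 4 numbers: the shift along the tool's x, y, z scaled (see below), then the turn about the tool's z scaled (see below). In form: [[[dx, dy, dz, twist], ...]]. A call has 1 to 8 rows; each row is the pose to reach, as a shift and turn from the pose commanded when the call began, along the tool's axes at that moment, turning the shorter way round; what a row does not reach only later rows make up. The controller multiplies each number of a shift by 0.1 m and each number of a turn by 180 degrees. A row lasts 1/8 s, in which the tool goes at most 62.5 mm and 10.7 degrees, less where a joint would pass 70% of its speed; a pose out of reach is approached as far as the arm can. A call with a number of a shift or a turn outside -1 to 1 is refused whole. A call with a gripper value outside its range is refused whole. "jaw" is the closure, from 0 (fully open) to 1 (shut), set as the call begins (left out, the last holds). The fingers move at their own pace and stop on an object; "newtons" is the grip in N (left out, the last holds). Time passes only in rows, so rows that repeat a pose let the fingers close. It gives the time, the measured TCP pose, the force, the opening and the grip force at its end, in the units of the state.
- bot.sense(): the state, without advancing time (a new reading comes with each control period).
- bot.grab_frame(name): name is "side" or "top"; returns (picture, depth): 400x640x3 uint8, red, green, blue; 400x640 float32, m along the optical axis (not along the pixel's ray), 0 where there is no reading.
- bot.camera_params(name): a dict with "fx", "fy", "cx", "cy" (pixels), "R" (3x3) and "t" (3): a world point X has camera coordinates R X + t. Camera axes: x right, y down, z forward; pixel columns grow to the right and rows downward; lengths in m; the calibration is good to about 2 mm. A picture is of the moment at which its call begins. camera_params takes no time and is no camera call.
- bot.finish_job(): hands the job in; it is judged then, once.
The state is a dict: "clock": time; "joints": joint angles; "joint_vel": joint speeds; "tau": joint torques, N m; "tool_pos": TCP position; "ee_rot": TCP orientation; "ft_force": force on the tool from outside, world axes, zero at the start; "wrist_torque": the same for the moment, N m; "width": opening from 0.0 (shut) to 1.0 (fully open); "grip_force": force on a finger pad.
Only numpy, scipy, OpenCV 4.12 (cv2) and the standard library are available. Lean on these libraries where they do the work, as an engineer would, in place of code of your own. Each camera call takes 0.05 s, during which the arm holds its last target. There are 200 camera calls.

### The job

Lay the green stone core level in the two V saddles of the cradle, centred, setting it down rather than dropping it, and let go of it. Then lift the sprung blue lid of the lamp box by its black handle until the lid lines up with the red pointers at its sides, and finish while still holding it there in the gripper, because the spring shuts it if you let go. Leave the red pointers, the brown core, the stone ring and the loupe where they are.

Things in the scene. Friction and masses are not known exactly. Their poses are not given: they have to be found in the camera images.
- green_core_center (a point): centre of the green stone core with darker bands: a loose round rod, diameter 34 mm, length 150 mm, about 0.36 kg, lying on the bench to the left or right of the work. Its x axis runs along the rod; it may have rolled about that axis. It can be gripped across its middle.
- brown_core: brown stone core, loose, same size and shape as the green one, on the opposite side of the work; to be left alone. Origin on its skin at mid-length, underneath as it starts; x along the rod.
- stone_ring: pale yellow-green stone ring, loose, outer diameter 70 mm, hole 36 mm, 12 mm thick, lying flat; leave alone. Origin at the centre of its underside.
- loupe: small steel pocket magnifier, loose, a disc of diameter 40 mm and 18 mm height with a 10 mm high handle reaching 65 mm along +x from its origin (centre of the disc's underside); leave alone.
- cradle: cradle fixed to the bench in front of the lamp box: green base plate 70 x 136 x 8 mm with two 90-degree steel V saddles, each 16 mm thick, centred 50 mm either side of the middle along the cradle's y axis (open 84 mm between them). Origin at the centre of the plate's underside, z up. The saddles' upper tips are 55 mm above the bench and 60 mm apart across x.
- cradle_seat (a point): where the centre of the core comes to rest when it lies centred in both V saddles: 52 mm above the bench. The seated core runs along this point's y axis, either way round.
- green_core: the green core's body; origin on its skin at mid-length, underneath as it starts, x along the rod. Use the centre point for grasping.
- lampbox: grey open-topped lamp box under the blue lid, 180 x 220 x 80 mm (x, y, z), fixed; origin at the centre of its underside, -x towards its front. Graduated quarter plates stand 117 mm either side of its middle, up to 190 mm above the bench; the red pointer tips can stand 205 mm above it: cross over the box higher than that.
- lid_hinge (a point): middle of the hinge axis, on the far upper edge of the lamp box, fixed, 83 mm above the bench. Its axes are those of the box: y along the hinge, -x towards the box's front (the handle side, facing the robot, roughly), z up.
- lid_handle (a point): middle of the black round handle bar on the lid: diameter 12 mm, 84 mm free length between two 8 mm posts, parallel to the hinge (its y axis), bar centre 36 mm above the lid's top face at the lid's front edge. It lies 176 mm in front of the hinge and 45 mm above it with the lid shut, and swings about the hinge with the lid; its x and z axes turn with the lid. Pinched from above across the bar, the round bar turns between the fingers as the lid swings.
- lid (a joint): angle of the blue lid (182 x 216 x 10 mm, about 0.4 kg, white below): 0 shut, grows as its front edge rises, stop at 1.2. A spring and its weight pull it shut: at the handle about 4 N when shut; at 0.7 rad about 7 N square to the lid's swing radius, or 11 N straight up.
- marker (a joint): angle of the red pointers, measured as the lid's angle is (same axis): the angle at which the lid is to be held, different each time, 0.4 to 0.75. Held by stiff friction; do not push.
- marker_tip (a point): flag at the tip of the red pointer on the left (+y) side of the box; 165 mm from the hinge axis, 125 mm from the box's middle; a twin is on the other side. Its axes turn with the pointer: its -x axis points from the hinge out along the pointer.

How it is judged:
By the outcome, as a careful person would: the job done as asked, in the order asked, and still so for the second after the job is handed in, while the arm keeps its last pose, push and grip.
It also fails if it takes over 56 s, if anything falls off the work surface, if the arm or the gripper's body presses on something with over 40 N, if the wrist force passes 120 N, or if a joint passes its speed limit or range.

## Working session

There is one attempt and no reset: what is moved stays moved. The work goes in short steps, Python scripts to look and compute and a tool call to move; the robot and the scene stay as the last step left them, time stands still between calls to the robot, and variables do not carry over. Pictures are saved under pics/ and viewed, at most 10 in all, crops included, and the job is handed in when it is done.

Besides the shell and the picture viewer there is one more tool, called after "Call:" as a command line: name --argument value ..., lists and objects as JSON in quotes. move_arm: Moves the arm, as the interface text tells. Shifts and turns lie within -1 to 1; 1 stands for 0.1 m of shift or 180 degrees of turn. Its arguments: {"type":"object","properties":{"targets":{"type":"array","items":{"type":"array","items":{"type":"array","items":{"type":"number","minimum":-1,"maximum":1}}}},"jaw":{"type":"number"},"newtons":{"type":"number"}},"required":["targets"]}

```bash
mkdir -p pics; cat > h.py <<'E'
import numpy as np, cv2
from plant import bot
from scipy.spatial.transform import Rotation as Ro
def grab(n,save=None):
    im,d=bot.grab_frame(n)
    if save: cv2.imwrite('pics/'+save,im[:,:,::-1])
    return im,d,bot.camera_params(n)
def pts(d,p,mask):
    v,u=np.nonzero(mask&(d>0)); z=d[v,u]
    c=np.stack([(u-p['cx'])/p['fx']*z,(v-p['cy'])/p['fy']*z,z],1)
    return (c-np.array(p['t']))@np.array(p['R'])
def ray(p,u,v,h):
    R=np.array(p['R']);o=-R.T@np.array(p['t']);k=R.T@np.array([(u-p['cx'])/p['fx'],(v-p['cy'])/p['fy'],1])
    return o+k*(h-o[2])/k[2]
E
python3 - <<'E'
from h import *
a=grab('top','t1.png');b=grab('side','s1.png')
for x in(a,b): print({k:np.round(v,3).tolist() for k,v in x[2].items()}, -np.array(x[2]['R']).T@x[2]['t'])
s=bot.sense();print(s)
print(Ro.from_rotvec(s['ee_rot']).as_matrix().round(3))
E
```

```text
{'fx': 394.019, 'fy': 394.019, 'cx': 322.277, 'cy': 195.94, 'R': [[-0.011, -1.0, 0.005], [-0.987, 0.01, -0.16], [0.16, -0.006, -0.987]], 't': [0.013, 0.666, 1.032]} [0.49225528 0.01260832 1.12517576]
{'fx': 514.767, 'fy': 514.767, 'cx': 322.338, 'cy': 203.755, 'R': [[-0.992, -0.129, 0.001], [-0.075, 0.573, -0.816], [0.104, -0.809, -0.578]], 't': [0.642, 0.109, 1.274]} [0.51151672 1.051032   0.82457957]
{'clock': 0.1, 'joints': array([-1.31129654e+00,  3.78045670e-01,  7.97540028e-02,  1.27439659e+00,
        3.29135081e-05,  1.46053412e+00]), 'joint_vel': array([-0.00071257,  0.00023972,  0.00370833, -0.00173903, -0.00062674,
        0.00064189]), 'tau': array([ 9.74329996e-04, -4.64692533e+01,  2.70583248e+01,  1.20393248e-02,
       -1.40659099e-04,  1.19788288e-05]), 'tool_pos': array([ 0.20768923, -0.53556958,  0.24142038]), 'ee_rot': array([-3.08619713e+00, -5.77170267e-01,  1.69890471e-04]), 'ft_force': array([-0.27528407, -0.3765172 , -0.04481809]), 'wrist_torque': array([-0.01125643,  0.03335897,  0.00042815]), 'grip_force': 0.0, 'width': 1.0018944627586157}
[[ 0.932  0.361 -0.   ]
 [ 0.361 -0.932  0.002]
 [ 0.    -0.002 -1.   ]]
```

View pics/t1.png

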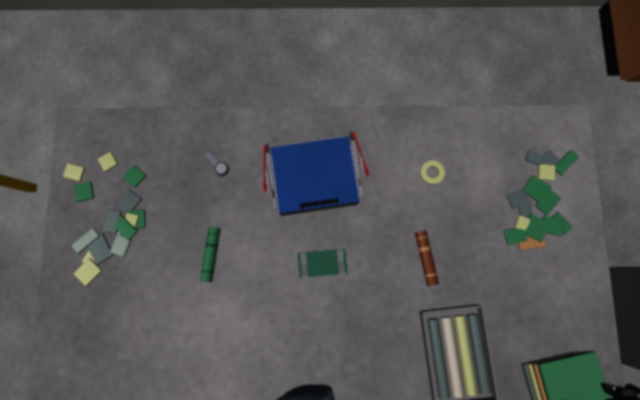

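View pics/s1.png

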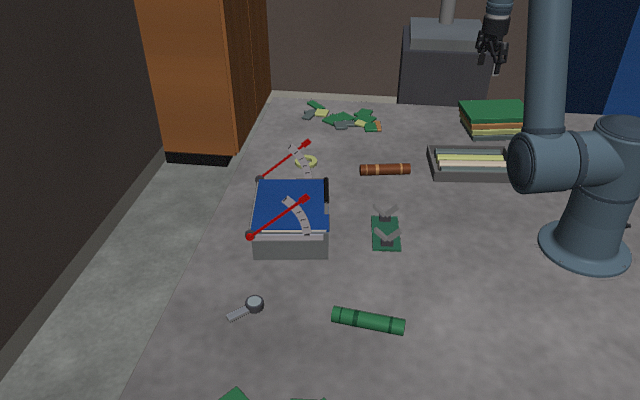

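The top view shows the green core at (210,254), the cradle at (322,263), the blue lid at (315,175) with its handle at (320,204), and the red pointers at (266,168) and (360,155). In the side view the green core is at (368,320) and the pointers end at about (307,197) and (307,143).

```bash
cat > m.py <<'E'
from h import *
def box(p2): 
    r=cv2.minAreaRect(p2.astype(np.float32)); return r
def run():
    im,d,p=grab('top'); hsv=cv2.cvtColor(im,cv2.COLOR_RGB2HSV); H,S,V=[hsv[:,:,i].astype(int) for i in range(3)]
    U,W=np.meshgrid(np.arange(640),np.arange(400))
    reg=lambda a,b,c,e:(U>a)&(U<b)&(W>c)&(W<e)
    g=(H>40)&(H<95)&(S>90)
    def rect(mask,h,name):
        n,l,st,_=cv2.connectedComponentsWithStats(mask.astype(np.uint8)); k=1+np.argmax(st[1:,4]); m=(l==k)
        v,u=np.nonzero(m); P=np.array([ray(p,a,b,h) for a,b in zip(u,v)])[:,:2]
        (c,s,_)=cv2.minAreaRect((P*1000).astype(np.float32)); e=np.linalg.eigh(np.cov(P.T))[1][:,1]
        q=pts(d,p,m)
        print(name,m.sum(),'rect c',np.round(c,1),'size',np.round(s,1),'mean',P.mean(0).round(4),'long axis deg',np.degrees(np.arctan2(e[1],e[0])).round(1),'depth med z',np.median(q[:,2]).round(4),'mean',q.mean(0).round(4))
        return m
    rect(g&reg(185,235,215,295),.02,'core')
    rect(g&reg(295,350,240,290),.02,'cradle')
    b=(H>105)&(H<130)&(S>120)&(V>50)&reg(250,380,120,230)
    m=rect(b,.088,'lid')
    blk=(V<35)&reg(285,355,192,215); rect(blk,.128,'handle')
    for cam in('top','side'):
        if cam=='side':
            im,d,p=grab('side');hsv=cv2.cvtColor(im,cv2.COLOR_RGB2HSV);H,S,V=[hsv[:,:,i].astype(int) for i in range(3)]
        r=((H<6)|(H>174))&(S>150)&(V>70)&(reg(255,375,120,230) if cam=='top' else reg(240,325,130,250))
        n,l,st,ce=cv2.connectedComponentsWithStats(r.astype(np.uint8))
        for k in range(1,n):
            if st[k,4]>40:
                q=pts(d,p,l==k); q=q[np.argsort(q[:,0])]; print(cam,'red',ce[k].round(),st[k],'\n',q[[len(q)//20,len(q)//4,len(q)//2,3*len(q)//4,-len(q)//20]].round(3).tolist())
    # side
    mm=(H>40)&(H<95)&(S>90)&reg(325,412,300,340); q=pts(d,p,mm);print('side core',q.mean(0).round(4),q[:,2].max())
    st=(S<60)&(V>90)&reg(365,410,195,250);q=pts(d,p,st);q=q[q[:,2]>.03];print('saddles',q.mean(0).round(4),q.max(0))
if __name__=='__main__':run()
E
python3 m.py
```

```text
core 575 rect c [512.6 319.4] size [ 30.  147.2] mean [0.5115 0.3197] long axis deg 172.7 depth med z 0.0324 mean [0.5113 0.3164 0.0321]
cradle 692 rect c [484.3   8.2] size [64.7 81.3] mean [0.4843 0.0083] long axis deg 95.4 depth med z 0.0091 mean [0.4842 0.0082 0.009 ]
lid 5022 rect c [720.  27.] size [182.6 214.7] mean [0.723  0.0278] long axis deg 98.2 depth med z 0.0928 mean [0.7219 0.0279 0.0929]
handle 98 rect c [635.8  14.8] size [ 8.3 93.6] mean [0.6365 0.0147] long axis deg 97.9 depth med z 0.1336 mean [0.6356 0.0152 0.1335]
side red [305. 143.] [298 139  13  10  56] 
 [[0.694, -0.094, 0.195], [0.699, -0.095, 0.201], [0.705, -0.101, 0.194], [0.712, -0.095, 0.188], [0.72, -0.093, 0.177]]
side red [277. 165.] [262 154  30  23  72] 
 [[0.745, -0.097, 0.152], [0.76, -0.093, 0.141], [0.78, -0.094, 0.124], [0.8, -0.084, 0.11], [0.817, -0.081, 0.095]]
side red [278. 217.] [246 194  64  47 252] 
 [[0.663, 0.148, 0.196], [0.679, 0.149, 0.177], [0.725, 0.159, 0.145], [0.774, 0.164, 0.104], [0.797, 0.166, 0.08]]
side core [0.5119 0.3297 0.0275] 0.03822642801819373
saddles [0.4825 0.0157 0.0444] [0.52041901 0.07340096 0.05908432]
```

```bash
python3 - <<'E'
import cv2
a=cv2.imread('pics/t1.png')[120:300,190:380];b=cv2.imread('pics/s1.png')[130:340,230:420]
a=cv2.resize(a,None,fx=2.1,fy=2.1*1,interpolation=3);b=cv2.resize(b,None,fx=2.1,fy=2.1,interpolation=3)
h=min(len(a),len(b));import numpy as np
cv2.imwrite('pics/c1.png',np.hstack([a[:h],b[:h]])*2.0.__int__())
E
```

```text
(no output)
```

View pics/c1.png

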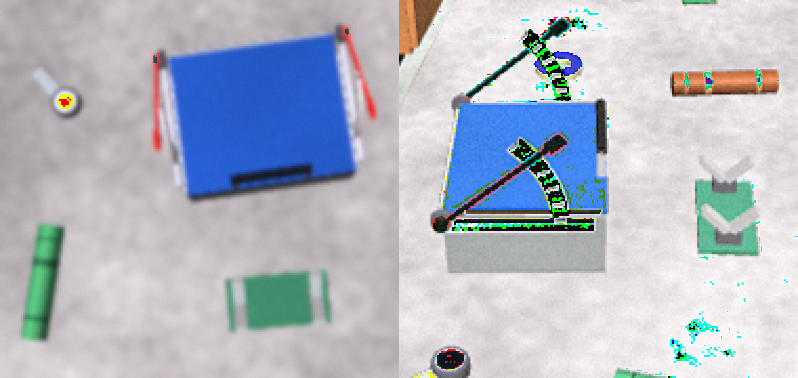

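The crops show pointers a good way above the lid, the cradle saddle tips (V's) clear, and the handle at the lid's front edge. I'll head towards the core.

Call:
move_arm --targets '[[[0.5,-0.48,0,0],[1,-0.95,0,0],[1,-0.95,0,0]]]'

```text
clock: 0.57
tool_pos: [0.2674, -0.4079, 0.2422]
ee_rot: [-3.085, -0.582, 0.0]
ft_force: [-0.0, -0.3, 0.2]
width: 1.001
grip_force: 0.0
```

Call:
move_arm --targets '[[[0.5,-0.48,0,0],[1,-0.95,0,0],[1,-0.95,0,0]]]'

```text
clock: 0.95
tool_pos: [0.3263, -0.2845, 0.2424]
ee_rot: [-3.087, -0.583, 0.0]
ft_force: [-0.3, 0.5, -0.0]
width: 0.998
grip_force: 0.0
```

```bash
python3 - <<'E'
from h import *
im,d,p=grab('top'); hsv=cv2.cvtColor(im,cv2.COLOR_RGB2HSV); H,S,V=[hsv[:,:,i].astype(int) for i in range(3)]
U,W=np.meshgrid(np.arange(640),np.arange(400))
g=(H>40)&(H<95)&(S>70)&(U>290)&(U<355)&(W>240)&(W<290)
v,u=np.nonzero(g);P=np.array([ray(p,a,b,.008) for a,b in zip(u,v)])[:,:2]*1000
print('plate',cv2.minAreaRect(P.astype(np.float32)),len(P))
g=(H>40)&(H<95)&(S>90)&(U>185)&(U<235)&(W>215)&(W<295)
v,u=np.nonzero(g);P=np.array([ray(p,a,b,.017) for a,b in zip(u,v)])[:,:2]*1000
print('core',cv2.minAreaRect(P.astype(np.float32)),len(P))
im,d,p=grab('side'); hsv=cv2.cvtColor(im,cv2.COLOR_RGB2HSV); H,S,V=[hsv[:,:,i].astype(int) for i in range(3)]
g=(H>40)&(H<95)&(S>70)&(U>360)&(U<412)&(W>200)&(W<260)
v,u=np.nonzero(g);P=np.array([ray(p,a,b,.008) for a,b in zip(u,v)])[:,:2]*1000
print('plate side',cv2.minAreaRect(P.astype(np.float32)),len(P))
# core in side
g=(H>40)&(H<95)&(S>90)&(U>325)&(U<412)&(W>300)&(W<340)
v,u=np.nonzero(g);P=np.array([ray(p,a,b,.017) for a,b in zip(u,v)])[:,:2]*1000
print('core side',cv2.minAreaRect(P.astype(np.float32)),len(P))
# pointers
r=((H<6)|(H>174))&(S>150)&(V>70)&(U>240)&(U<325)&(W>130)&(W<250)
n,l,st,ce=cv2.connectedComponentsWithStats(r.astype(np.uint8))
a=np.radians(8.2);ex=np.array([np.cos(a),np.sin(a)])
for k in range(1,n):
    if st[k,4]<40: continue
    q=pts(d,p,l==k); s=-(q[:,:2]-[.810,.0393])@ex; vx,vy,x0,y0=cv2.fitLine(np.stack([s,q[:,2]],1).astype(np.float32),cv2.DIST_HUBER,0,.001,.001).ravel()
    print('pointer',st[k,4],np.arctan2(vy,vx),x0,y0,'rad from hinge',np.arctan2(y0-.083,x0))
s=bot.sense();print(s['clock'],s['tool_pos'],s['joints'])
E
```

```text
plate ((484.3116455078125, 8.187843322753906), (67.1600341796875, 132.9037628173828), 4.454125881195068) 814
core ((512.6403198242188, 320.3311462402344), (29.900352478027344, 147.5520782470703), 82.8126449584961) 572
plate side ((484.0719299316406, 12.824050903320312), (69.13092803955078, 142.2500457763672), 4.579830169677734) 621
core side ((513.39404296875, 319.3426818847656), (43.750579833984375, 152.63796997070312), 82.74313354492188) 1172
pointer 56 0.7247249 0.123366915 0.18901248 rad from hinge 0.7098839
pointer 72 0.7016255 0.04801883 0.12523761 rad from hinge 0.7214324
pointer 254 0.69906473 0.06458215 0.14024056 rad from hinge 0.7252065
1.05 [ 0.32608698 -0.28646297  0.24246882] [-8.66789419e-01  9.24951926e-02 -2.88673828e-01  1.18890762e+00
 -5.32495566e-04  1.90293292e+00]
```

Call:
move_arm --targets '[[[0.5,-0.48,0,0],[1,-0.95,0,0],[1,-0.95,0,0]]]'

```text
clock: 1.42
tool_pos: [0.3855, -0.1614, 0.2423]
ee_rot: [3.087, 0.581, 0.0]
ft_force: [-0.4, -0.2, -0.1]
width: 0.998
grip_force: 0.0
```

Call:
move_arm --targets '[[[0.5,-0.48,0,0],[1,-0.95,0,0],[1,-0.95,0,0]]]'

```text
clock: 1.8
tool_pos: [0.4451, -0.0367, 0.2422]
ee_rot: [3.086, 0.581, 0.001]
ft_force: [0.3, -1.0, -0.1]
width: 1.003
grip_force: 0.0
```

Call:
move_arm --targets '[[[0.35,-0.5,0,0],[0.66,-1,0,0],[0.66,-1,0,0]]]'

```text
clock: 2.17
tool_pos: [0.47, 0.0807, 0.242]
ee_rot: [3.086, 0.582, 0.0]
ft_force: [-0.2, -0.8, 0.5]
width: 0.995
grip_force: 0.0
```

Call:
move_arm --targets '[[[0.35,-0.5,0,0],[0.66,-1,0,0],[0.66,-1,0,0]]]'

```text
clock: 2.55
tool_pos: [0.4958, 0.1971, 0.2418]
ee_rot: [3.087, 0.58, 0.0]
ft_force: [-1.1, 0.1, -0.5]
width: 1.0
grip_force: 0.0
```

Call:
move_arm --targets '[[[0.35,-0.5,0,-0.05],[0.66,-1,0,-0.1],[0.66,-1,0,-0.15],[0.66,-1,0,-0.2],[0.66,-1,0,-0.25],[0.66,-1,0,-0.3],[0.66,-1,0,-0.36],[0.66,-1,0,-0.42]]]'

```text
clock: 3.55
tool_pos: [0.5213, 0.3101, 0.2421]
ee_rot: [2.085, 2.348, -0.002]
ft_force: [0.1, 0.5, -0.5]
width: 1.002
grip_force: 0.0
```

Call:
move_arm --targets '[[[0,0,0,-0.05],[0,0,0,-0.1],[0,0,0,-0.15],[0,0,0,-0.2],[0,0,0,-0.25],[0,0,0,-0.3],[0,0,0,-0.36],[0,0,0,-0.42]]]'

```text
clock: 4.55
tool_pos: [0.5213, 0.31, 0.2421]
ee_rot: [0.212, 3.134, -0.003]
ft_force: [-0.2, 0.5, 0.5]
width: 0.997
grip_force: 0.0
```

```bash
cat >> h.py <<'E'
def need(x,y,z,yaw):
    s=bot.sense(); T=Ro.from_rotvec(s['ee_rot']).as_matrix(); y0=np.degrees(np.arctan2(T[1,0],T[0,0]))
    print('t',round(s['clock'],2),'pos',s['tool_pos'].round(4),'yaw',y0.round(1),'q',s['joints'].round(2),'f',s['ft_force'].round(1),'need tool',(T.T@(np.array([x,y,z])-s['tool_pos'])*10).round(3),'twist',round(-((yaw-y0+180)%360-180)/180,3))
E
python3 -c "
from h import *
need(.513,.320,.1,172.8)"
```

```text
t 4.55 pos [0.5213 0.31   0.2421] yaw 172.3 q [ 0.43  0.45  0.18  1.31 -0.    0.57] f [-0.2  0.5  0.5] need tool [0.096 0.09  1.421] twist -0.003
```

Call:
move_arm --targets '[[[0.1,0.09,0.5,0],[0.1,0.09,1,0],[0.1,0.09,1,0]]]'

```text
clock: 4.92
tool_pos: [0.5086, 0.3193, 0.138]
ee_rot: [-0.22, -3.125, 0.01]
ft_force: [0.9, -0.8, 0.5]
width: 0.999
grip_force: 0.0
```

Call:
move_arm --targets '[[[0,0,0.4,0],[0,0,0.7,0],[0,0,0.8,0],[0,0,0.8,0]]]'

```text
clock: 5.42
tool_pos: [0.5123, 0.3236, 0.0636]
ee_rot: [0.217, 3.133, 0.0]
ft_force: [0.8, 0.3, 0.6]
width: 1.002
grip_force: 0.0
```

```bash
python3 -c "
from h import *
grab('side','s2.png')
need(.513,.320,.015,172.8)
a=cv2.imread('pics/s2.png')[230:370,270:450];cv2.imwrite('pics/s2c.png',cv2.resize(a,None,fx=3,fy=3))"
```

```text
t 5.47 pos [0.5126 0.3241 0.0642] yaw 172.1 q [ 0.46  0.54 -0.13  0.89 -0.    0.6 ] f [ 1.1  0.3 -0.3] need tool [-0.008 -0.041  0.492] twist -0.004
```

View pics/s2c.png

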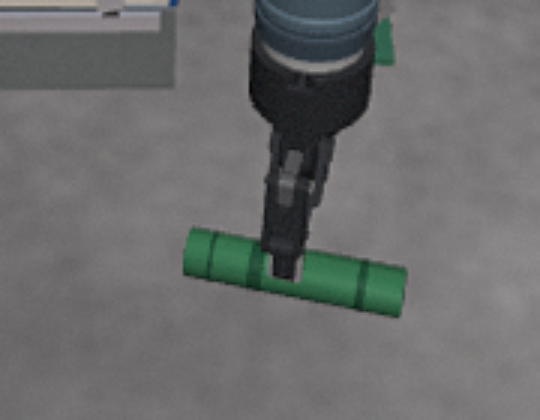

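The gripper is over the middle of the core, whose centre is at crop (295,272), with the fingers on either side. I'll descend and grip.

Call:
move_arm --targets '[[[0,-0.04,0.25,0],[0,-0.04,0.4,0],[0,-0.04,0.49,0],[0,-0.04,0.49,0]]]'

```text
clock: 5.98
tool_pos: [0.5102, 0.3203, 0.013]
ee_rot: [-0.215, -3.134, 0.001]
ft_force: [-0.3, 0.0, 0.5]
width: 1.0
grip_force: 0.0
```

Call:
move_arm --targets '[[[0,0,0,0],[0,0,0,0],[0,0,0,0],[0,0,0,0],[0,0,0,0],[0,0,0,0],[0,0,0,0],[0,0,0,0]]]' --jaw 1 --newtons 45

```text
clock: 6.98
tool_pos: [0.5109, 0.3207, 0.014]
ee_rot: [0.214, 3.133, 0.001]
ft_force: [-1.5, 0.8, 4.8]
width: 0.379
grip_force: 44.8
```

```bash
python3 -c "
from h import *
need(.513,.320,.015,172.8)
s=bot.sense();print(s['width'],s['grip_force'])"
```

```text
t 6.97 pos [0.5109 0.3207 0.014 ] yaw 172.2 q [ 0.46  0.59 -0.2   0.78  0.    0.59] f [-1.5  0.8  4.8] need tool [-0.022 -0.004 -0.01 ] twist -0.003
0.37864203856051487 44.77346420288086
```

Call:
move_arm --targets '[[[0,0,-0.2,0],[0,0,-0.5,0],[0,0,-0.8,0],[0,0,-1,0],[0,0,-1,0]]]'

```text
clock: 7.6
tool_pos: [0.5111, 0.3205, 0.1139]
ee_rot: [0.215, 3.133, 0.001]
ft_force: [0.3, -0.8, -3.8]
width: 0.386
grip_force: 45.7
```

Call:
move_arm --targets '[[[0,-0.25,-0.1,0],[0,-0.6,-0.1,0],[0,-1,-0.1,0]]]'

```text
clock: 7.98
tool_pos: [0.4954, 0.2193, 0.1219]
ee_rot: [-0.214, -3.132, 0.003]
ft_force: [-0.7, -0.2, -3.5]
width: 0.378
grip_force: 45.8
```

Call:
move_arm --targets '[[[0,-0.35,0,0],[0,-0.7,0,0],[0,-1,0,0]]]'

```text
clock: 8.35
tool_pos: [0.4811, 0.1199, 0.1219]
ee_rot: [-0.216, -3.131, 0.002]
ft_force: [0.2, 0.5, -4.3]
width: 0.379
grip_force: 45.8
```

Call:
move_arm --targets '[[[0,-0.35,0,0.05],[0,-0.7,0,0.1],[0,-1,0,0.15],[0,-1,0,0.2],[0,-1,0,0.25],[0,-1,0,0.3],[0,-1,0,0.35],[0,-1,0,0.4]]]'

```text
clock: 9.35
tool_pos: [0.4675, 0.0224, 0.122]
ee_rot: [-2.022, -2.402, 0.004]
ft_force: [-0.9, 1.1, -3.3]
width: 0.383
grip_force: 46.0
```

Call:
move_arm --targets '[[[0,0,0,0.03],[0,0,0,0.03],[0,0,0,0.03]]]'

```text
clock: 9.72
tool_pos: [0.4686, 0.0228, 0.1227]
ee_rot: [-2.126, -2.312, 0.002]
ft_force: [-0.3, -0.5, -3.5]
width: 0.381
grip_force: 46.0
```

```bash
cat > c.py <<'E'
from h import *
need(.484,.009,.05,94.5)
s=bot.sense();print('grip',s['grip_force'],s['width'])
hz=s['tool_pos'][2]+.002
for cam,w in(('top',(270,370,225,300)),('side',(330,450,140,270))):
    im,d,p=grab(cam); hsv=cv2.cvtColor(im,cv2.COLOR_RGB2HSV); H,S,V=[hsv[:,:,i].astype(int) for i in range(3)]
    cv2.imwrite(f'pics/{cam}_{s["clock"]:.2f}.png',cv2.resize(im[w[2]-30:w[3]+30,w[0]-30:w[1]+30,::-1],None,fx=3,fy=3))
    U,W=np.meshgrid(np.arange(640),np.arange(400))
    q=(H>40)&(H<95)&(S>90)&(U>w[0])&(U<w[1])&(W>w[2])&(W<w[3])&(d>0)
    v,u=np.nonzero(q); P=pts(d,p,q); k=P[:,2]>hz-.02
    P2=np.array([ray(p,a,b,hz) for a,b in zip(u[k],v[k])])[:,:2]*1000
    print(cam,k.sum(),cv2.minAreaRect(P2.astype(np.float32)),'z med,max',np.median(P[k,2]),P[k,2].max())
    f=np.polyfit(P[k,1],P[k,2],1);print('tilt',f[0])
    print('ymin,max',np.percentile(P[k,1],[0.5,99.5]))
E
python3 c.py; ls pics
```

```text
t 9.72 pos [0.4686 0.0228 0.1227] yaw 94.8 q [-0.09  0.24 -0.43  0.9  -0.    1.4 ] f [-0.3 -0.5 -3.5] need tool [-0.151  0.143  0.727] twist 0.002
grip 45.99773347377777 0.38134853243803396
c1.png
s1.png
s2.png
s2c.png
t1.png
top_9.72.pngTraceback (most recent call last):
  File "c.py", line 11, in <module>
    P2=np.array([ray(p,a,b,hz) for a,b in zip(u[k],v[k])])[:,:2]*1000
       ~~~~~~~~~~~~~~~~~~~~~~~~~~~~~~~~~~~~~~~~~~~~~~~~~~~^^^^^^
IndexError: too many indices for array: array is 1-dimensional, but 2 were indexed
```

Call:
move_arm --targets '[[[-0.07,0.07,0.1,0],[-0.13,0.14,0.1,0],[-0.13,0.14,0.1,0]]]'

```text
clock: 10.15
tool_pos: [0.4855, 0.0107, 0.1132]
ee_rot: [2.128, 2.311, 0.0]
ft_force: [-0.3, 0.4, -3.6]
width: 0.381
grip_force: 45.9
```

```bash
sed -i "s/^for cam.*/for cam,w in (('side',(340,450,110,270)),):/" c.py; python3 c.py; ls pics
```

```text
t 10.15 pos [0.4855 0.0107 0.1132] yaw 94.7 q [-0.11  0.28 -0.4   0.88 -0.    1.38] f [-0.3  0.4 -3.6] need tool [-0.015 -0.017  0.632] twist 0.001
grip 45.88398814201355 0.38068595250546106
side 504 ((467.73553466796875, -115.69912719726562), (83.89932250976562, 432.3930358886719), 4.40958833694458) z med,max 0.13057836226951375 0.2904998343183608
tilt -0.11659172588079968
ymin,max [-0.04954043  0.08622054]
c1.png
s1.png
s2.png
s2c.png
side_10.15.png
t1.png
top_9.72.png
```

View pics/side_10.15.png

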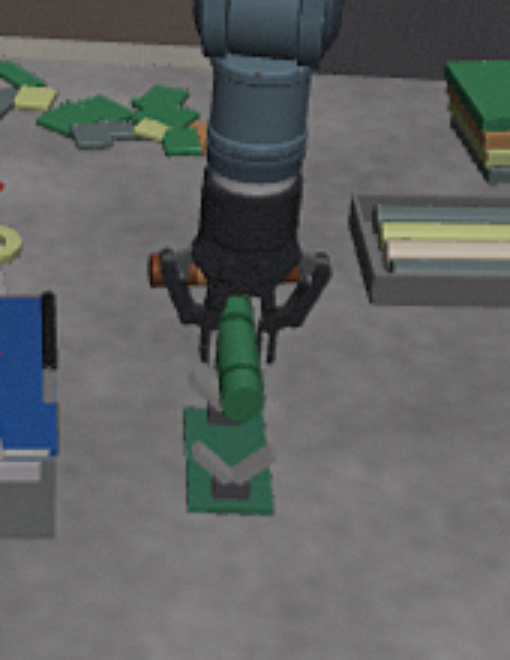

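The side view shows the rod held over the cradle: end face near crop (242,400), V's below at (232,465) and (215,390). I'll measure its near end and tilt.

```bash
cat > e.py <<'E'
from h import *
im,d,p=grab('side'); hsv=cv2.cvtColor(im,cv2.COLOR_RGB2HSV); H,S,V=[hsv[:,:,i].astype(int) for i in range(3)]
s=bot.sense();hz=s['tool_pos'][2]
U,W=np.meshgrid(np.arange(640),np.arange(400))
q=(H>40)&(H<95)&(S>90)&(U>370)&(U<410)&(W>150)&(W<270)&(d>0)
P=pts(d,p,q);k=(P[:,2]>hz-.016)&(P[:,2]<hz+.024)&(abs(P[:,0]-.484)<.025);P=P[k]
print(len(P),P.mean(0),np.percentile(P[:,1],[0,1,50,99,100]))
T=P[P[:,1]<.075]
for a in np.arange(-.05,.1,.02):
    B=T[(T[:,1]>=a)&(T[:,1]<a+.02)]
    if len(B)>8: print(round(a+.01,2),len(B),'ztop',np.percentile(B[:,2],90).round(4),'xmid',((B[:,0].max()+B[:,0].min())/2).round(4))
F=P[P[:,1]>np.percentile(P[:,1],99)-.006];print('end',F.mean(0),'z',F[:,2].min(),F[:,2].max())
u,v=s['tool_pos'],0
print('end ray',ray(p,390.5,213.5,hz+.002))
E
python3 e.py
```

```text
499 [0.4818421  0.03976066 0.12766645] [-0.05554648 -0.04747647  0.04695082  0.08610103  0.0885134 ]
-0.04 28 ztop 0.1345 xmid 0.4847
-0.02 46 ztop 0.1348 xmid 0.4853
-0.0 55 ztop 0.1341 xmid 0.4837
0.02 63 ztop 0.1344 xmid 0.4839
0.04 64 ztop 0.1342 xmid 0.4816
0.06 68 ztop 0.1345 xmid 0.4811
0.08 18 ztop 0.134 xmid 0.4797
end [0.47755846 0.08298399 0.11875117] z 0.10282705094273129 0.13533514967328455
end ray [0.47753702 0.07679032 0.11525481]
```

Call:
move_arm --targets '[[[0,-0.015,0.2,0],[0,-0.015,0.4,0],[0,-0.015,0.55,0],[0,-0.015,0.57,0],[0,-0.015,0.57,0]]]'

```text
clock: 10.88
tool_pos: [0.4833, 0.0112, 0.0567]
ee_rot: [2.127, 2.312, 0.0]
ft_force: [0.1, 0.6, -3.8]
width: 0.381
grip_force: 45.9
```

Call:
move_arm --targets '[[[0,0,0.02,0],[0,0,0.04,0],[0,0,0.04,0]]]'

```text
clock: 11.25
tool_pos: [0.483, 0.0112, 0.0524]
ee_rot: [2.127, 2.312, -0.0]
ft_force: [-1.2, 0.1, -3.0]
width: 0.379
grip_force: 45.9
```

```bash
python3 -c "
from h import *
need(.484,.011,.049,94.5)";python3 e.py
```

```text
t 11.25 pos [0.483  0.0112 0.0524] yaw 94.8 q [-0.11  0.35 -0.5   0.73 -0.    1.38] f [-1.2  0.1 -3. ] need tool [-0.002  0.009  0.034] twist 0.001
483 [0.47949399 0.04173097 0.06669476] [-0.05211137 -0.03996398  0.04892013  0.08633944  0.08769922]
-0.04 25 ztop 0.0744 xmid 0.4814
-0.02 38 ztop 0.0742 xmid 0.4845
-0.0 51 ztop 0.0733 xmid 0.4815
0.02 63 ztop 0.0737 xmid 0.4811
0.04 68 ztop 0.0737 xmid 0.4792
0.06 74 ztop 0.0737 xmid 0.4846
0.08 16 ztop 0.074 xmid 0.4763
end [0.47581896 0.08345551 0.05880168] z 0.03971866170013816 0.07433986031313598
end ray [ 0.47462083 -0.00682059  0.05437946]
```

Call:
move_arm --targets '[[[0,0,0.015,0],[0,0,0.03,0],[0,0,0.03,0]]]'

```text
clock: 11.68
tool_pos: [0.4845, 0.0112, 0.05]
ee_rot: [2.126, 2.31, 0.003]
ft_force: [3.0, 0.4, -0.3]
width: 0.381
grip_force: 46.5
```

Call:
move_arm --targets '[[[0,0,0.01,0],[0,0,0.01,0]]]'

```text
clock: 11.92
tool_pos: [0.485, 0.0112, 0.0494]
ee_rot: [2.125, 2.31, 0.004]
ft_force: [1.6, 0.3, 5.3]
width: 0.384
grip_force: 46.9
```

Call:
move_arm --targets '[[[0,0,0,0],[0,0,0,0],[0,0,0,0],[0,0,0,0]]]' --jaw 0.35

```text
clock: 12.42
tool_pos: [0.4827, 0.0112, 0.0481]
ee_rot: [-2.127, -2.311, 0.001]
ft_force: [0.4, -0.3, 0.0]
width: 0.65
grip_force: 0.0
```

Call:
move_arm --targets '[[[0,0,0,0],[0,0,0,0],[0,0,0,0],[0,0,0,0]]]' --jaw 0

```text
clock: 12.92
tool_pos: [0.4831, 0.0112, 0.0483]
ee_rot: [2.127, 2.312, -0.0]
ft_force: [-0.2, -1.2, -0.4]
width: 1.005
grip_force: 0.0
```

Call:
move_arm --targets '[[[0,0,-0.3,0],[0,0,-0.6,0],[0,0,-1,0]]]'

```text
clock: 13.3
tool_pos: [0.4822, 0.0113, 0.1486]
ee_rot: [-2.126, -2.311, 0.002]
ft_force: [0.4, 0.6, 0.1]
width: 1.001
grip_force: 0.0
```

Call:
move_arm --targets '[[[0,0,-0.5,0],[0,0,-1,0],[0,0,-1,0]]]'

```text
clock: 13.68
tool_pos: [0.4858, 0.0109, 0.2526]
ee_rot: [2.122, 2.307, 0.008]
ft_force: [0.9, -0.4, -0.6]
width: 1.003
grip_force: 0.0
```

```bash
sed 's/hz=s.*/hz=.050/' e.py>e2.py; python3 e2.py; python3 - <<'E'
from h import *
im,d,p=grab('top','t3.png')
im2,_,_=grab('side','s3.png')
a=cv2.resize(im[220:300,280:365,::-1],None,fx=4.5,fy=4.5);b=cv2.resize(im2[180:270,350:430,::-1],None,fx=4,fy=4)
cv2.imwrite('pics/s3c.png',np.hstack([a[:360],b[:360]]))
need(.636,.015,.24,98.2)
E
```

```text
569 [0.48400364 0.02847228 0.06399345] [-0.06305962 -0.05934035  0.03475037  0.08713338  0.08920334]
-0.04 55 ztop 0.0708 xmid 0.49
-0.02 55 ztop 0.0712 xmid 0.4883
-0.0 62 ztop 0.0708 xmid 0.4848
0.02 66 ztop 0.0704 xmid 0.483
0.04 67 ztop 0.0703 xmid 0.4812
0.06 73 ztop 0.0706 xmid 0.4869
0.08 18 ztop 0.071 xmid 0.4805
end [0.47938507 0.08391716 0.05505602] z 0.037046776670805734 0.07059209876846902
end ray [ 0.47450684 -0.01008873  0.052     ]
t 13.82 pos [0.4825 0.0112 0.2473] yaw 94.8 q [-0.11  0.19 -0.16  1.22 -0.    1.38] f [-0.8 -0.2 -0.3] need tool [-0.09   1.533  0.071] twist -0.019
```

View pics/s3c.png

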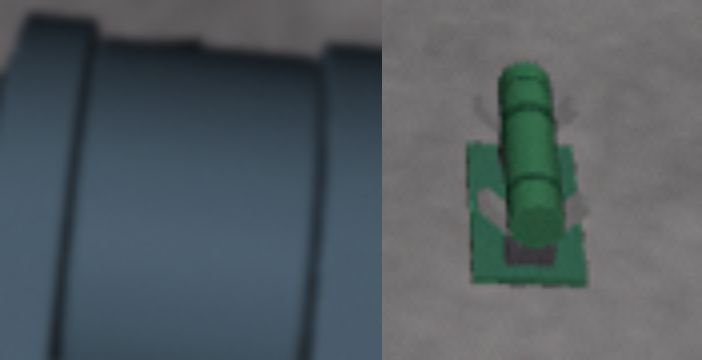

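The rod lies level in both V's (side crop, end face at (540,225)). I'll check its centring against the plate edges in the same camera while moving to the lid.

```bash
python3 - <<'E'
from h import *
im,d,p=grab('side'); hsv=cv2.cvtColor(im,cv2.COLOR_RGB2HSV); H,S,V=[hsv[:,:,i].astype(int) for i in range(3)]
U,W=np.meshgrid(np.arange(640),np.arange(400))
q=(H>40)&(H<95)&(S>70)&(U>360)&(U<412)&(W>180)&(W<262)&(d>0)
P=pts(d,p,q);a=np.radians(4.5);e=np.array([-np.sin(a),np.cos(a)])
l=(P[:,:2]-[.484,.009])@e
pl=P[:,2]<.014;ro=(P[:,2]>.04)
for n,k in(('plate',pl),('rod',ro)): print(n,k.sum(),np.percentile(l[k],[0.5,1,2,98,99,99.5]).round(4))
v,u=np.nonzero(q)
R=np.array([ray(p,x,y,.008) for x,y in zip(u[pl],v[pl])]);lr=(R[:,:2]-[.484,.009])@e
print('plate ray',lr.max())
sd=(S<60)&(U>360)&(U<412)&(W>190)&(W<262)&(d>0);Q=pts(d,p,sd);Q=Q[(Q[:,2]>.03)&(Q[:,2]<.062)];l=(Q[:,:2]-[.484,.009])@e
print('saddle',np.histogram(l,np.arange(-.08,.085,.01)))
E
```

```text
plate 445 [-0.0654 -0.0637 -0.0615  0.07    0.0711  0.0713]
rod 574 [-0.071  -0.0703 -0.0687  0.0765  0.0779  0.0785]
plate ray 0.07489665856886055
saddle (array([ 1,  0, 27, 53, 11,  1,  0,  3,  2,  0,  0,  0, 24, 73,  4,  2]), array([-8.00000000e-02, -7.00000000e-02, -6.00000000e-02, -5.00000000e-02,
       -4.00000000e-02, -3.00000000e-02, -2.00000000e-02, -1.00000000e-02,
       -4.16333634e-17,  1.00000000e-02,  2.00000000e-02,  3.00000000e-02,
        4.00000000e-02,  5.00000000e-02,  6.00000000e-02,  7.00000000e-02,
        8.00000000e-02]))
```

Call:
move_arm --targets '[[[-0.02,0.4,0,-0.02],[-0.05,0.8,0,-0.02],[-0.05,0.8,0,-0.02]]]'

```text
clock: 14.25
tool_pos: [0.5641, 0.0128, 0.2453]
ee_rot: [-2.052, -2.375, 0.003]
ft_force: [-0.9, 0.3, 0.7]
width: 1.004
grip_force: 0.0
```

```bash
python3 -c "
from h import *
need(.636,.015,.128,98.2)"
```

```text
t 14.25 pos [0.5641 0.0128 0.2453] yaw 98.4 q [-0.09  0.36  0.06  1.28 -0.    1.34] f [-0.9  0.3  0.7] need tool [-0.084  0.718  1.171] twist 0.001
```

Rod centred to about 1 mm against the plate. Now the handle.

Call:
move_arm --targets '[[[-0.08,0.4,0,0],[-0.08,0.72,0.3,0],[-0.08,0.72,0.6,0],[-0.08,0.72,0.6,0]]]' --jaw 0.4

```text
clock: 14.75
tool_pos: [0.632, 0.0157, 0.1842]
ee_rot: [-2.049, -2.372, 0.009]
ft_force: [-0.8, 1.0, 0.1]
width: 0.602
grip_force: 0.0
```

```bash
python3 -c "
from h import *
need(.636,.015,.120,98.2)
im,d,p=grab('side');cv2.imwrite('pics/s4.png',cv2.resize(im[110:270,235:375,::-1],None,fx=3.5,fy=3.5))"
```

```text
t 14.75 pos [0.632  0.0157 0.1842] yaw 98.4 q [-0.08  0.52  0.16  1.21 -0.    1.35] f [-0.8  1.   0.1] need tool [-0.013  0.045  0.641] twist 0.001
```

View pics/s4.png

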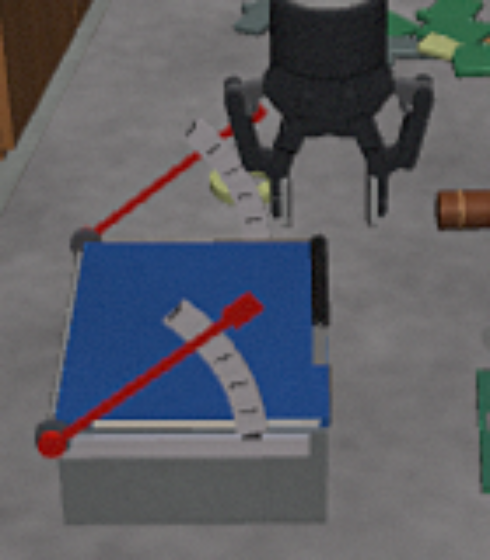

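The open fingers at (285,200) and (375,200) straddle the handle at (320,280), so I'll go down and grip.

Call:
move_arm --targets '[[[0,0.03,0.3,0],[0,0.03,0.55,0],[0,0.03,0.64,0],[0,0.03,0.64,0]]]'

```text
clock: 15.3
tool_pos: [0.6383, 0.0158, 0.1251]
ee_rot: [2.054, 2.377, 0.0]
ft_force: [-0.0, 0.2, 0.1]
width: 0.599
grip_force: 0.0
```

Call:
move_arm --targets '[[[0,0,0,0],[0,0,0,0],[0,0,0,0],[0,0,0,0],[0,0,0,0],[0,0,0,0]]]' --jaw 1 --newtons 40

```text
clock: 16.05
tool_pos: [0.638, 0.0156, 0.1252]
ee_rot: [2.054, 2.377, -0.001]
ft_force: [-5.1, -0.7, 6.0]
width: 0.122
grip_force: 39.1
```

```bash
cat > arc.py <<'E'
from h import *
import sys
# tool-frame offsets from now for lid angles, assuming bar sits at shut position now or at given start angle
th0=float(sys.argv[1]); R=np.hypot(.176,.045);b=np.arctan2(.045,.176)
for th in map(float,sys.argv[2:]):
    fwd=R*(np.cos(b+th0)-np.cos(b+th)); up=R*(np.sin(b+th)-np.sin(b+th0)); print(th,'y',round(fwd*10,3),'z',round(-up*10,3))
need(.636,.015,.12,98.2);s=bot.sense();print(s['width'],s['grip_force'])
E
python3 arc.py 0 .1 .2 .3 .4 .5 .6 .7; python3 arc.py .4 .5 .6 .65 .7 .71
```

```text
0.1 y 0.054 z -0.173
0.2 y 0.124 z -0.341
0.3 y 0.212 z -0.5
0.4 y 0.314 z -0.65
0.5 y 0.431 z -0.789
0.6 y 0.561 z -0.915
0.7 y 0.704 z -1.028
t 16.05 pos [0.638  0.0156 0.1252] yaw 98.3 q [-0.07  0.56  0.06  1.07 -0.    1.35] f [-5.1 -0.7  6. ] need tool [-0.003 -0.021  0.052] twist 0.001
0.12212744977145275 39.08761382102966
0.5 y 0.117 z -0.139
0.6 y 0.247 z -0.265
0.65 y 0.317 z -0.324
0.7 y 0.39 z -0.378
0.71 y 0.404 z -0.389
t 16.05 pos [0.638  0.0156 0.1252] yaw 98.3 q [-0.07  0.56  0.06  1.07 -0.    1.35] f [-5.1 -0.7  6. ] need tool [-0.003 -0.021  0.052] twist 0.001
0.12212744977145275 39.08761382102966
```

Call:
move_arm --targets '[[[0,0.03,-0.09,0],[0,0.05,-0.17,0],[0,0.09,-0.26,0],[0,0.12,-0.34,0],[0,0.17,-0.42,0],[0,0.21,-0.5,0],[0,0.31,-0.65,0],[0,0.31,-0.65,0]]]' --newtons 60

```text
clock: 17.05
tool_pos: [0.6672, 0.0197, 0.1901]
ee_rot: [-2.052, -2.375, 0.007]
ft_force: [-10.7, -2.9, 0.4]
width: 0.116
grip_force: 59.4
```

```bash
cat > lid.py <<'E'
from h import *
s=bot.sense();print(round(s['clock'],2),s['tool_pos'].round(4),s['ft_force'].round(1),s['width'],s['grip_force'],s['joints'].round(2))
im,d,p=grab('side'); hsv=cv2.cvtColor(im,cv2.COLOR_RGB2HSV); H,S,V=[hsv[:,:,i].astype(int) for i in range(3)]
cv2.imwrite('pics/l%.2f.png'%s['clock'],cv2.resize(im[110:270,235:375,::-1],None,fx=3.5,fy=3.5))
U,W=np.meshgrid(np.arange(640),np.arange(400)); reg=(U>240)&(U<340)&(W>120)&(W<260)
a=np.radians(8.2);ex=np.array([np.cos(a),np.sin(a)])
def sz(m): q=pts(d,p,m);return np.stack([-(q[:,:2]-[.810,.0393])@ex,q[:,2]],1),q
L,q=sz((H>105)&(H<130)&(S>120)&(V>50)&reg)
vx,vy,x0,y0=cv2.fitLine(L.astype(np.float32),cv2.DIST_HUBER,0,.001,.001).ravel(); print('lid',len(L),'slope',np.arctan(vy/vx))
r=((H<6)|(H>174))&(S>150)&(V>70)&reg
n,l,st,ce=cv2.connectedComponentsWithStats(r.astype(np.uint8))
for k in range(1,n):
    if st[k,4]<20: continue
    L,q=sz(l==k); vx,vy,x0,y0=cv2.fitLine(L.astype(np.float32),cv2.DIST_HUBER,0,.001,.001).ravel()
    print('ptr',st[k,4],q.mean(0).round(3),'slope',np.arctan(vy/vx),'from hinge',np.arctan2(y0-.083,x0),'far r',np.hypot(L[:,0],L[:,1]-.083).max())
R=np.hypot(.176,.045);b=np.arctan2(.045,.176);h=-(s['tool_pos'][:2]-[.810,.0393])@ex
print('lid from tool',np.arctan2(s['tool_pos'][2]+.003-.083,h)-b,'r',np.hypot(s['tool_pos'][2]+.003-.083,h),R)
E
python3 lid.py
```

```text
17.05 [0.6672 0.0197 0.1901] [-10.7  -2.9   0.4] 0.11601261082689295 59.38080847263336 [-0.06  0.59  0.29  1.27 -0.    1.36]
lid 2622 slope 0.3799626
ptr 72 [ 0.78  -0.088  0.124] slope 0.702411 from hinge 0.7204136 far r 0.11484908325093982
ptr 255 [0.728 0.157 0.14 ] slope 0.69699323 from hinge 0.7255048 far r 0.1766961331228292
lid from tool 0.40204023512529674 r 0.18142083296278091 0.18166177363441102
```

Call:
move_arm --targets '[[[0,0.04,-0.07,0],[0,0.1,-0.14,0],[0,0.16,-0.2,0],[0,0.23,-0.265,0],[0,0.3,-0.32,0],[0,0.35,-0.36,0],[0,0.35,-0.36,0],[0,0.35,-0.36,0]]]'

```text
clock: 18.1
tool_pos: [0.7003, 0.0243, 0.2263]
ee_rot: [-2.052, -2.374, 0.01]
ft_force: [-14.2, -4.9, 5.2]
width: 0.11
grip_force: 59.4
```

```bash
python3 lid.py; ls pics|grep l1
```

```text
18.1 [0.7003 0.0243 0.2263] [-14.2  -4.9   5.2] 0.10982930455236121 59.42930459976196 [-0.05  0.67  0.53  1.43 -0.    1.37]
lid 2409 slope 0.64768064
ptr 54 [ 0.774 -0.089  0.13 ] slope 0.6708163 from hinge 0.7200387 far r 0.11368637984295733
ptr 256 [0.729 0.157 0.139] slope 0.70034575 from hinge 0.7244021 far r 0.1760341789717173
lid from tool 0.6725257258761974 r 0.1835045658193557 0.18166177363441102
l17.05.png
l18.10.png
```

Call:
move_arm --targets '[[[0,0.03,-0.03,0],[0,0.065,-0.063,0],[0,0.065,-0.063,0],[0,0.065,-0.063,0]]]'

```text
clock: 18.65
tool_pos: [0.7077, 0.0254, 0.2324]
ee_rot: [-2.053, -2.375, 0.008]
ft_force: [-11.4, -4.4, 3.0]
width: 0.109
grip_force: 59.3
```

```bash
python3 lid.py; cp pics/l18.6*.png pics/lf.png; ls pics|grep l1
```

```text
18.65 [0.7077 0.0254 0.2324] [-11.4  -4.4   3. ] 0.10911807631947107 59.25799012184143 [-0.05  0.69  0.58  1.46 -0.    1.37]
lid 2297 slope 0.6976893
ptr 260 [0.728 0.157 0.14 ] slope 0.70408136 from hinge 0.72542393 far r 0.1763441668304777
lid from tool 0.7252374678097986 r 0.18409927011363778 0.18166177363441102
l17.05.png
l18.10.png
l18.65.png
```

View pics/lf.png

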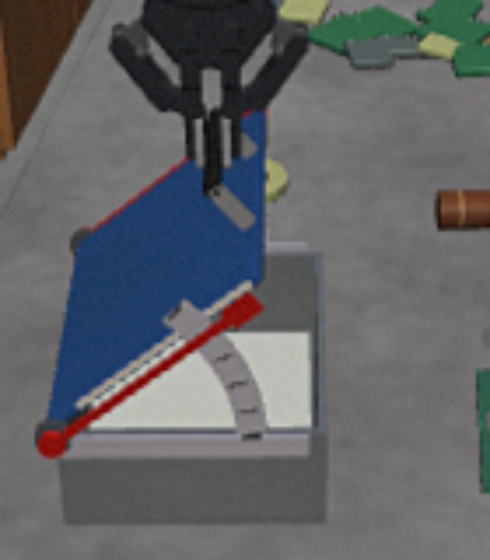

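The lid edge, from (80,405) to (250,287), runs parallel to the red pointer, and the fitted slopes agree (0.698 and 0.704). I'll hold briefly, check everything stays put and finish.

Call:
move_arm --targets '[[[0,0.004,-0.003,0],[0,0.004,-0.003,0],[0,0.004,-0.003,0],[0,0.004,-0.003,0]]]'

```text
clock: 19.2
tool_pos: [0.7079, 0.0254, 0.2326]
ee_rot: [-2.053, -2.375, 0.008]
ft_force: [-11.3, -3.8, 2.2]
width: 0.114
grip_force: 59.1
```

```bash
python3 lid.py; python3 e2.py | head -4; python3 -c "
from plant import bot
print(bot.finish_job())"
```

```text
19.2 [0.7079 0.0254 0.2326] [-11.3  -3.8   2.2] 0.11372093549836677 59.13639485836029 [-0.05  0.69  0.58  1.46 -0.    1.37]
lid 2291 slope 0.69845885
ptr 259 [0.728 0.157 0.14 ] slope 0.7029684 from hinge 0.72629946 far r 0.17657941413310277
lid from tool 0.7262293231031868 r 0.1841150342821045 0.18166177363441102
570 [0.48404628 0.02806577 0.06381011] [-0.06666703 -0.0609054   0.03486139  0.08631859  0.08842844]
-0.04 57 ztop 0.0714 xmid 0.4899
-0.02 54 ztop 0.0709 xmid 0.4868
-0.0 62 ztop 0.0698 xmid 0.4864
the job is handed in; nothing more can be done
None
```

The job is handed in at 19.3 s: the green core lies level in both saddles, centred to about 1 mm and released, and the gripper holds the lid within about 0.005 rad of the red pointers (camera measurements; no verdict was shown).

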